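Lock a handle blank in the cam vise with the right hex key

TASK

The handle blank lies loose in the little vise. Take the T-handle hex key that fits the vise's sunken socket, feel for the hexagon by turning the key until it drops fully home, turn it clockwise until the jaws hold the blank tight, then pull the key out and hang it back across the two rails of the key stand. Leave the two smaller keys hanging and do not push the other things on the bench about.

Things in the scene. Friction and masses are not known exactly. Their poses are not given: they have to be found in the camera images.
- bore_mouth (a point): Centre of the mouth of the upright round bore in the top of the vise's grey housing, 60 mm above the bench: 26.2 mm wide, with a 45 degree countersink 5 mm wide. 20 mm down it meets the flat top of a spindle with a hexagon socket (see socket_floor). Axes: z up, +y from the housing along the vise to its jaws. The vise is screwed down, 160 mm long (y), 76 mm wide (x).
- socket_floor (a point): Bottom of the hexagon socket, on the bore's axis, 34 mm below bore_mouth, axes the same. Socket 23.1 mm across flats, 14 mm deep. How the hexagon is turned is unknown and must be felt for; it repeats every 60 degrees; the key falls in when within some 5 degrees. Until then its tip stands 14 mm higher and, pressed with 3 to 5 N, slips round freely; pressed hard or sideways it binds.
- moving_jaw (a joint): Travel of the vise's sliding jaw, m: 0 open (start), at most 0.008. The spindle drives it 5 mm per radian clockwise (seen from above), resists with about 0.2 N m and stays where left. The blank has 3 mm of play; past 0.003 the spring-backed jaw plate (12 N/mm, 6 N preload) presses it: tight is 0.004 to 0.005 (18 to 30 N, some 0.35 N m on the key). The hexagon has 0.2 rad of play.
- fixed_jaw: The vise's fixed jaw, a grey block with a steel face, 64 mm wide, top 52 mm above the bench, against which the blank is pressed. Its origin is the middle of the vise's underside, on the bench, axes as bore_mouth; the steel face lies 43 mm along +y from there.
- blank_centre (a point): Centre of the handle blank: a dark wooden bar with a brass end plate, 108 mm long (its x, across the vise), 38 mm wide (its y, between the jaws), 36 mm high, lying loose on the vise bed 13.5 mm above the bench.
- handle_blank: The same blank, origin in the middle of its underside; x along it, z up.
- key_large_handle (a point): Centre of the handle of the largest T-handle hex key, the one that fits: black flat-sided bar 120 mm long (its x), 22 mm thick (its y), 24 mm high, on top of an upright steel hexagon shank 22 mm across flats (25.4 over corners); tip 112 mm below this point. Two corners of the hexagon point along the bar. 0.4 kg. Hangs upright, bar across the two rails.
- key_large_tip (a point): Centre of the end face of the large key's shank, 112 mm below key_large_handle, axes the same.
- key_medium_handle (a point): The same point of the medium key: bar 100 x 22 x 24 mm, shank 12 mm across flats, 95 mm long below the bar. Does not fit; hangs on the same rails.
- key_small_handle (a point): The same point of the small key: bar 90 x 22 x 24 mm, shank 8 mm across flats, 88 mm long below the bar. Does not fit; hangs on the same rails.
- rails_mid (a point): Fixed key stand: two level steel rods 10 mm thick along its y, 46 mm between axes (36 clear), 280 mm long between end plates. This point: midway between and along the rods, at the height of their tops, 118 mm above the bench; x across the rods. Keys hang in any order near -75, 0 and +75 mm along y, bars across the rods, handle centres 12 mm above the rod tops.
- pliers_mid (a point): Flat-nose pliers, 182 mm long, lying behind the vise; middle, underside. A bystander.
- jar_mid (a point): Clear tub of screws, 88 mm wide, 61 mm high; middle of its underside. A bystander.
- bowl_mid (a point): Small turned wooden bowl, 88 mm wide, 34 mm high; middle of its underside. A bystander.

How it is judged:
On the way, in this order (a step that is already met when the one before it is completed fails the run):
1. the large key is fully home in the socket (tip within 3 mm of its floor and on its axis), the jaws still open (z of key_large_tip in the frame of socket_floor below 0.003 m and horizontal distance between key_large_tip and socket_floor below 0.004 m and value of joint moving_jaw below 0.0025 m), for 0.1 s.
2. with the key in the socket, the blank is pressed against the fixed jaw with more than 10 N (z of key_large_tip in the frame of socket_floor below 0.008 m and horizontal distance between key_large_tip and socket_floor below 0.004 m and contact force between fixed_jaw and handle_blank above 10 N), for 0.2 s.
At the end, for the whole second after the job is handed in: Blank level and held between the jaws with over 10 N; large key hanging upright (within 0.15 rad) across both rails, handle centre within 15 mm of midway between the rods, 130 mm of the middle along them, 8 to 16 mm above their tops; both smaller keys still hanging (contact force between fixed_jaw and handle_blank above 10 N and value of joint moving_jaw above 0.0025 m and angle between handle_blank's own z axis and vertical below 0.06 rad and x of key_large_handle in the frame of rails_mid between -0.015 and 0.015 m and y of key_large_handle in the frame of rails_mid between -0.13 and 0.13 m and z of key_large_handle in the frame of rails_mid between 0.008 and 0.016 m and angle between key_large_handle's own z axis and vertical below 0.15 rad and z of each of key_medium_handle, key_small_handle in the frame of rails_mid above 0.006 m); the robot touches nothing.
It fails at once if a smaller key is knocked off or shoved along by more than 40 mm (distance of any of key_medium_handle, key_small_handle from where it was at the start of the episode above 0.04 m).
It fails at once if the pliers, the tub or the bowl are pushed by more than 40 mm (distance of any of pliers_mid, jar_mid, bowl_mid from where it was at the start of the episode above 0.04 m).
It also fails if it takes over 72 s, if anything falls off the work surface, if the arm or the gripper's body presses on something with over 40 N, if the wrist force passes 120 N, or if a joint passes its speed limit or range.

ROBOT

A 6-joint arm with a two-finger parallel gripper is mounted at the origin on a cart in front of the work surface, level with it; the furniture and walls round the work are solid. World frame = base frame: x ahead of the robot, y to its left, z up, the work surface at z = 0. Lengths are in m, angles in rad, forces in N, time in s.
With the tool pointing down it reaches from about 0.3 to 0.95 m from the base axis. Payload 3.1 kg.
Tool frame: the origin (TCP) lies at the very end of the fingers, on their centre line; the grasp point (between the pads) lies 19 mm behind it (robot.grip_depth is the distance from the TCP to the grasp point, in m); z points along the fingers, y is the direction in which the jaws open and shut (so a half turn about z gives the same grasp; the last joint's range is limited). The gripper opens to 85 mm and grips with 20 to 120 N. Pads are 22 mm wide; open, the fingers measure 114 mm over their backs; the gripper's body (76 mm by 85 mm) begins 54 mm behind the grasp point. The pads swing forward as they close: fully open they stand 13 mm farther back than shut.
Start: joints at [-1.336, 0.308, 1.634, -0, 1.2, -0.07], TCP at [0.188, -0.596, 0.231] pointing down, gripper open.
Joint ranges: [-3.06, 3.06], [-0.79, 1.96], [0.05, 2.63], [-1.19, 4.34], [0.05, 2.64], [-2.94, 2.94]. Speed limits (rad/s): [2.79, 2.79, 3.14, 3.14, 3.14, 3.14].

INTERFACE

Orientations are given as [roll, pitch, yaw] about the fixed x, y, z axes, in that order (R = Rz(yaw) Ry(pitch) Rx(roll)).
In Python, from plant import robot gives the robot as it stands. Calls block until the motion is done:
- robot.movep(position, orientation): joint-space move of the TCP to a pose.
- robot.move_straight(position, attitude=None, v=0.15, stop_force=None): straight line of the TCP; attitude=None keeps the orientation; v is the mean speed in m/s. With stop_force (N) it stops when the force on the tool has changed by that much, and returns True; else False.
- robot.goto_joints(angles): joint-space move.
- robot.grip(opening): finger opening in m; the grip force is fixed at half the most; returns when the fingers have stopped.
- robot.wait(seconds).
- robot.solve_ik(position, orientation): joint angles nearest the present ones, or None.
- robot.capture(name): name is "scene" or "top"; returns the picture (420x560x3 uint8, red, green, blue); there is no depth.
- robot.camera_params(name): a dict with "K" (3x3 intrinsics, pixels), "dist" ([k1, k2, p1, p2, k3] as OpenCV has them; the pictures are not rectified), "T" (4x4, takes a point from camera to world coordinates). Camera axes: x right, y up, looking along -z (the intrinsics and any distortion apply to the point x, -y, -z); pixel columns grow to the right and rows downward; lengths in m; the calibration is good to about 2 mm. A picture is of the moment at which its call begins. camera_params takes no time and is no camera call.
A pose or a line that the arm cannot do raises robot.Unreachable and nothing moves.
- robot.close_job(): hands the job in, once; it reports no verdict.
Trained networks look in the newest picture that a camera, given by its name, has taken for a name from the list of things; names that differ only in an ending like _2 or _b are one class to them, and where a whole thing is asked for, a point or a joint stands for the part that bears it (a point fixed in the world has none). Each returns a list of dicts, best first, with "p" (0 to 1); they miss things now and then, are a little off and sometimes report something else, mostly with a low value. They report only what shows in the picture. A call takes as long as a camera call.
- robot.recognise(query, camera): "xyz" ([x, y, z] in m, in world coordinates, good to about 4 mm: the middle of the surface that is visible of it).
- robot.cut_out(query, camera): "region" (420x560 bool, what is visible of it).
- robot.tip_of(query, camera): "xyz" ([x, y, z] in m, in world coordinates, good to about 4 mm: a listed point, or the origin of a listed thing).
Readings, each from a call of its own:
- robot.get_time_s(): time.
- robot.get_joint_pos(): joint angles.
- robot.get_qvel(): joint speeds.
- robot.get_joint_torque(): joint torques, N m.
- robot.get_position(): TCP position.
- robot.get_tool_rot(): TCP orientation.
- robot.get_force(): force on the tool from outside, world axes, zero at the start.
- robot.get_wrist_torque(): the same for the moment, N m.
- robot.get_gripper_width(): finger opening in m.
Only numpy, scipy, OpenCV 4.12 (cv2) and the standard library are available. Lean on these libraries where they do the work, as an engineer would, in place of code of your own. Each camera call takes 0.05 s, during which the arm holds its last target.

## Working session

There is one attempt and no reset: what is moved stays moved. The work goes in short steps, each a Python script; the robot and the scene stay as the last script left them, time stands still between calls to the robot, and variables do not carry over. Pictures are saved under pics/ and viewed, and the job is handed in when it is done.

```bash
mkdir -p pics; ls
python3 - <<'E'
from plant import robot
import cv2
for c in("scene","top"):
    im=robot.capture(c); cv2.imwrite(f"pics/{c}0.png",im[:,:,::-1])
    p=robot.camera_params(c); print(c,p["K"].tolist(),p["dist"],p["T"].round(3).tolist())
    for q in("bore_mouth","fixed_jaw","blank_centre","key_large_handle","key_medium_handle","key_small_handle","rails_mid","pliers_mid","jar_mid","bowl_mid"):
        print(q,[( [round(float(v),4) for v in d["xyz"]],round(d["p"],2)) for d in robot.tip_of(q,c)[:2]])
print(robot.get_time_s(),robot.get_tool_rot(),robot.get_force(),robot.grip_depth)
E
```

```text
pics
scene [[433.41304943056645, 0.0, 281.6680617760669], [0.0, 433.41304943056645, 207.40569817445027], [0.0, 0.0, 1.0]] [-0.0138422  0.         0.         0.         0.       ] [[-0.855, 0.2, -0.479, 0.002], [-0.519, -0.35, 0.78, 0.903], [-0.011, 0.915, 0.403, 0.511], [0.0, 0.0, 0.0, 1.0]]
bore_mouth [([0.4119, -0.1434, 0.0547], 0.59), ([0.4117, -0.1475, 0.0251], 0.43)]
fixed_jaw [([0.4246, -0.0962, 0.0056], 0.57)]
blank_centre [([0.4341, -0.0742, 0.0356], 0.95)]
key_large_handle [([0.5977, 0.3629, 0.1274], 0.64), ([0.4087, -0.1409, 0.0578], 0.5)]
key_medium_handle [([0.5994, 0.21, 0.1309], 0.98)]
key_small_handle [([0.6007, 0.2907, 0.1326], 0.63)]
rails_mid [([0.5991, 0.2888, 0.1158], 0.74)]
pliers_mid [([0.5845, -0.1582, 0.0035], 0.46)]
jar_mid [([0.6154, 0.022, -0.0062], 0.96)]
bowl_mid [([0.4442, 0.3075, -0.0023], 0.78)]
top [[446.8762960361905, 0.0, 273.3454071535336], [0.0, 446.8762960361905, 202.59390662533053], [0.0, 0.0, 1.0]] [-0.05340109  0.          0.          0.          0.        ] [[0.017, 0.993, -0.121, 0.37], [-1.0, 0.017, -0.004, 0.056], [-0.002, 0.121, 0.993, 1.208], [0.0, 0.0, 0.0, 1.0]]
bore_mouth []
fixed_jaw [([0.4247, -0.0922, 0.0022], 0.69)]
blank_centre [([0.4306, -0.078, 0.031], 0.69), ([0.4168, -0.146, 0.0306], 0.44)]
key_large_handle [([0.5977, 0.3607, 0.1287], 0.66)]
key_medium_handle [([0.6048, 0.212, 0.1286], 0.7), ([0.4302, -0.0721, 0.0135], 0.42)]
key_small_handle [([0.5974, 0.2919, 0.1312], 0.75)]
rails_mid [([0.6013, 0.2879, 0.1189], 0.95), ([0.5986, 0.291, 0.1317], 0.42)]
pliers_mid [([0.5799, -0.1593, -0.0015], 0.78)]
jar_mid [([0.609, 0.0236, -0.0055], 0.6)]
bowl_mid [([0.4421, 0.3118, -0.0005], 0.65), ([0.6093, 0.0239, -0.004], 0.19)]
1.1 [ 3.14158506e+00 -2.94763044e-05  3.04751848e-01] [ 0.99414681 -0.30458364  0.65972574] 0.0187
```

View pics/scene0.png

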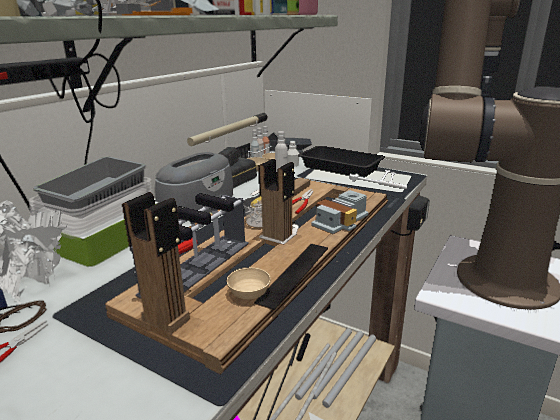

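View pics/top0.png

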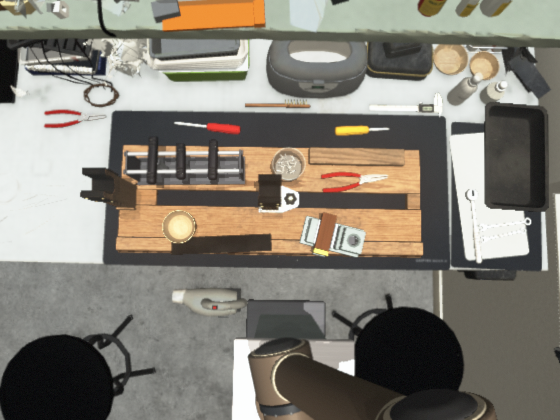

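Run:
```python
import cv2
a=cv2.imread("pics/top0.png"); b=cv2.imread("pics/scene0.png")
cv2.imwrite("pics/z1.png",cv2.resize(a[195:275,285:385],None,fx=8,fy=7.5,interpolation=cv2.INTER_CUBIC)[:600,:800])
cv2.imwrite("pics/z2.png",cv2.resize(a[120:220,75:315],None,fx=3.3,fy=3.3,interpolation=cv2.INTER_CUBIC))
cv2.imwrite("pics/z3.png",cv2.resize(b[150:310,110:390],None,fx=2.8,fy=2.8,interpolation=cv2.INTER_CUBIC))
```

```text
(no output)
```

View pics/z1.png

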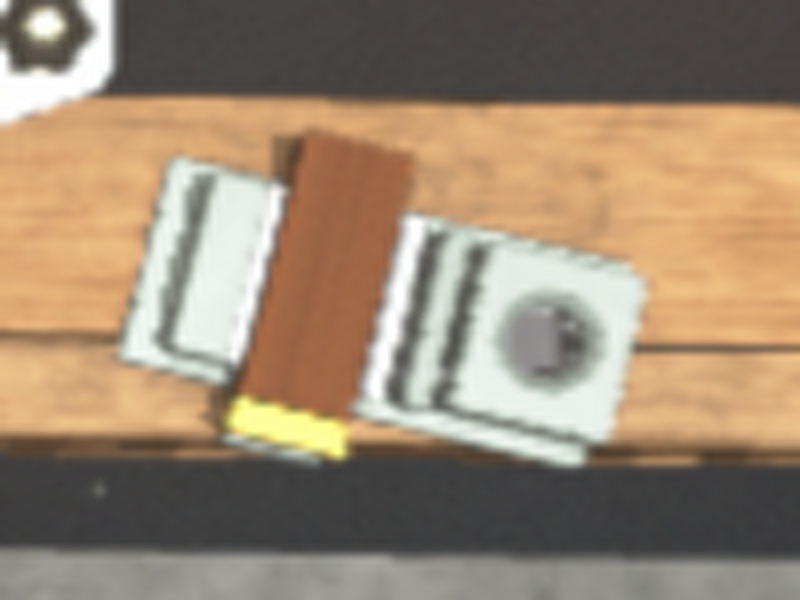

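View pics/z2.png

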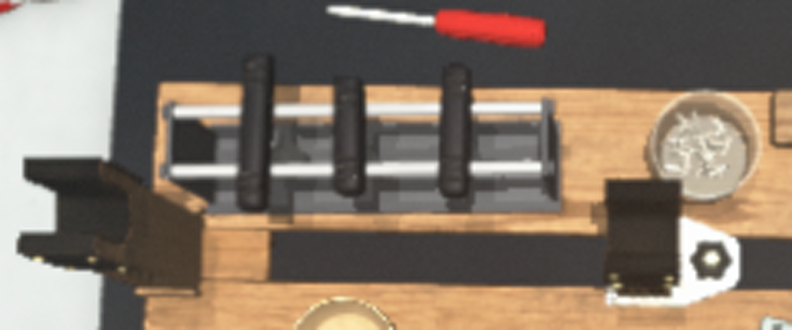

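View pics/z3.png

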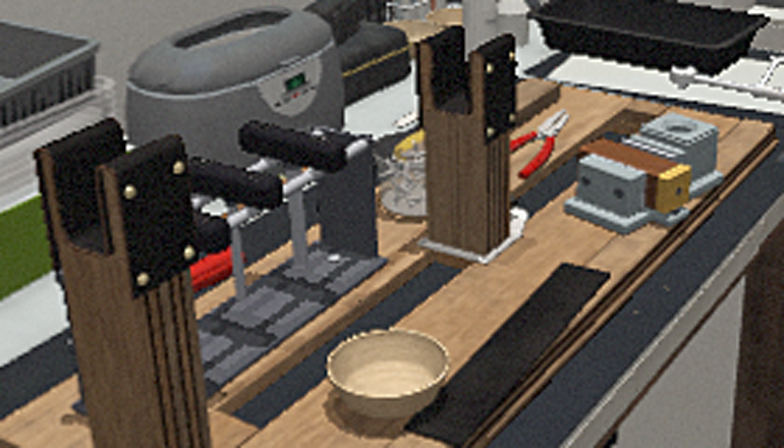

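```bash
cat > h.py <<'E'
import numpy as np, cv2
from plant import robot
def ray(c,uv):
    p=robot.camera_params(c)
    n=cv2.undistortPoints(np.array([[uv]],float),np.array(p["K"]),np.array(p["dist"]))[0,0]
    T=np.array(p["T"]); d=T[:3,:3]@np.array([n[0],-n[1],-1.]); return T[:3,3],d
def atz(c,uv,z):
    o,d=ray(c,uv); return o+d*(z-o[2])/d[2]
def proj(c,X):
    p=robot.camera_params(c);T=np.array(p["T"]); q=T[:3,:3].T@(np.array(X,float)-T[:3,3])
    q=np.array([q[0],-q[1],-q[2]])
    return cv2.projectPoints(q[None],np.zeros(3),np.zeros(3),np.array(p["K"]),np.array(p["dist"]))[0][0,0]
def tri(u1,u2):
    o1,d1=ray("scene",u1);o2,d2=ray("top",u2)
    s=np.linalg.lstsq(np.c_[d1,-d2],o2-o1,rcond=None)[0]
    a=o1+s[0]*d1;b=o2+s[1]*d2; return (a+b)/2,np.linalg.norm(a-b)
E
python3 - <<'E'
from h import *
np.set_printoptions(precision=4,suppress=True)
z2=lambda x,y:(75+(x+.5)/3.3-.5,120+(y+.5)/3.3-.5)
z1=lambda x,y:(285+(x+.5)/8-.5,195+(y+.5)/7.5-.5)
z3=lambda x,y:(110+(x+.5)/2.8-.5,150+(y+.5)/2.8-.5)
print("large ends",atz("top",z2(257,57),.142),atz("top",z2(253,208),.137))
print("med ends",atz("top",z2(457,67),.142),atz("top",z2(455,194),.142))
for n,p in dict(rfl=(170,110),rfr=(548,106),rnl=(172,172),rnr=(548,170)).items(): print(n,atz("top",z2(*p),.118))
print("bore top",atz("top",z1(549.5,340),.06))
b=cv2.imread("pics/scene0.png")
for z in(.06,): print("bore scene",atz("scene",z3(680,128),z))
# housing edges top z1: corners of housing top
for p in((490,240),(645,280),(605,445),(440,405)): print("hous",atz("top",z1(*p),.06))
for p in((310,130),(412,155),(350,430),(235,400)): print("blank",atz("top",z1(*p),.0495))
# post tops
print("postB",tri(z3(490,45),z2(680,182)),tri(z3(516,38),z2(680,290)))
print("postA", tri(z3(190,140),z2(130,265)))
cv2.imwrite("pics/z4.png",cv2.resize(b[180:235,300:380],None,fx=10,fy=10,interpolation=cv2.INTER_CUBIC))
E
```

```text
large ends [0.6572 0.3607 0.142 ] [0.5439 0.3591 0.137 ]
med ends [0.6515 0.2108 0.142 ] [0.5559 0.2089 0.142 ]
rfl [0.6215 0.4321 0.118 ]
rfr [0.6286 0.1443 0.118 ]
rnl [0.5737 0.4277 0.118 ]
rnr [0.5795 0.143  0.118 ]
bore top [ 0.4164 -0.1457  0.06  ]
bore scene [ 0.4108 -0.1366  0.06  ]
hous [ 0.4503 -0.1266  0.06  ]
hous [ 0.4374 -0.1766  0.06  ]
hous [ 0.3809 -0.1634  0.06  ]
hous [ 0.3937 -0.1105  0.06  ]
blank [ 0.4884 -0.0696  0.0495]
blank [ 0.4802 -0.1029  0.0495]
blank [ 0.3849 -0.083   0.0495]
blank [ 0.3946 -0.0458  0.0495]
postB (array([0.5446, 0.0358, 0.1763]), np.float64(0.03675342765407574)) (array([0.4864, 0.0455, 0.1912]), np.float64(0.00924618019326592))
postA (array([0.4943, 0.4194, 0.2306]), np.float64(0.014489281228681303))
```

View pics/z4.png

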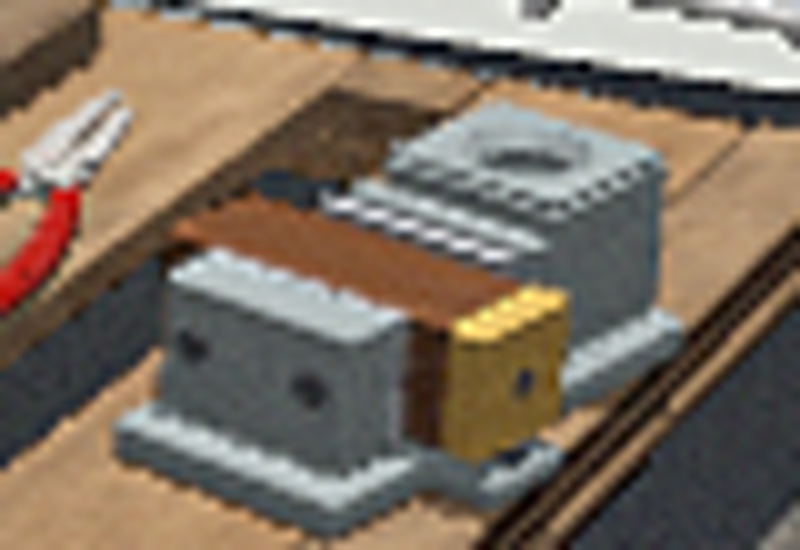

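Run:
```python
from h import *
np.set_printoptions(precision=4,suppress=True)
print(atz("scene",(352.6,195.3),.06), proj("scene",[.4164,-.1457,.06]), tri((352.6,195.3),(353.3,239.9)))
for uv in((82,168),(107,168),(80,198),(110,205)): print("A",atz("top",uv,.22))
for uv in((259,175),(281,175),(281,210),(259,210)): print("B",atz("top",uv,.19))
for y0,y in((.0,0),):
  for yaw in np.arange(-3.1,3.15,.4):
    for P in([.6,.361,.25],[.416,-.146,.25]):
        q=robot.solve_ik(P,[np.pi,0,yaw]); print(round(yaw,2),P[0],None if q is None else np.array(q))
```

```text
[ 0.4109 -0.1374  0.06  ] [351.9244 193.938 ] (array([ 0.4157, -0.147 ,  0.0557]), np.float64(0.0018551544235811059))
A [0.5619 0.4967 0.22  ]
A [0.5626 0.4389 0.22  ]
A [0.493  0.4964 0.22  ]
A [0.4783 0.4267 0.22  ]
B [0.5573 0.0947 0.19  ]
B [0.5581 0.0438 0.19  ]
B [0.4767 0.0426 0.19  ]
B [0.4759 0.093  0.19  ]
-3.1 0.6 [ 0.4795  0.4374  1.4194  0.      1.2848 -1.1329]
-3.1 0.416 [-0.4364 -0.0779  2.025   0.      1.1945 -2.0487]
-2.7 0.6 [ 0.4795  0.4374  1.4194  0.      1.2848 -1.5329]
-2.7 0.416 [-0.4364 -0.0779  2.025   0.      1.1945 -2.4487]
-2.3 0.6 [ 0.4795  0.4374  1.4194  0.      1.2848 -1.9329]
-2.3 0.416 [-0.4364 -0.0779  2.025   0.      1.1945 -2.8487]
-1.9 0.6 [ 0.4795  0.4374  1.4194  0.      1.2848 -2.3329]
-1.9 0.416 None
-1.5 0.6 [ 0.4795  0.4374  1.4194  0.      1.2848 -2.7329]
-1.5 0.416 [-0.4364 -0.0779  2.025  -0.      1.1945  2.6344]
-1.1 0.6 None
-1.1 0.416 [-0.4364 -0.0779  2.025  -0.      1.1945  2.2344]
-0.7 0.6 [ 0.4795  0.4374  1.4194 -0.      1.2848  2.7503]
-0.7 0.416 [-0.4364 -0.0779  2.025  -0.      1.1945  1.8344]
-0.3 0.6 [ 0.4795  0.4374  1.419
[... 331 characters left out ...]
 [ 0.4795  0.4374  1.4194 -0.      1.2848  1.1503]
0.9 0.416 [-0.4364 -0.0779  2.025  -0.      1.1945  0.2344]
1.3 0.6 [ 0.4795  0.4374  1.4194 -0.      1.2848  0.7503]
1.3 0.416 [-0.4364 -0.0779  2.025   0.      1.1945 -0.1656]
1.7 0.6 [ 0.4795  0.4374  1.4194 -0.      1.2848  0.3503]
1.7 0.416 [-0.4364 -0.0779  2.025   0.      1.1945 -0.5656]
2.1 0.6 [ 0.4795  0.4374  1.4194 -0.      1.2848 -0.0497]
2.1 0.416 [-0.4364 -0.0779  2.025   0.      1.1945 -0.9656]
2.5 0.6 [ 0.4795  0.4374  1.4194  0.      1.2848 -0.4497]
2.5 0.416 [-0.4364 -0.0779  2.025   0.      1.1945 -1.3656]
2.9 0.6 [ 0.4795  0.4374  1.4194  0.      1.2848 -0.8497]
2.9 0.416 [-0.4364 -0.0779  2.025   0.      1.1945 -1.7656]
```

Run:
```python
from h import *
np.set_printoptions(precision=4,suppress=True)
R=[np.pi,0,np.pi+.02]
robot.movep([.600,.3605,.24],R)
robot.grip(.05)
s=robot.move_straight([.600,.3605,.111],v=.12,stop_force=8)
print(s,robot.get_position(),robot.get_force(),robot.get_time_s())
cv2.imwrite("pics/g.png",cv2.resize(robot.capture("scene")[140:310,110:330],None,fx=3.4,fy=3.4)[:,:,::-1])
```

```text
False [0.6009 0.361  0.1123] [-0.3867 -0.0362  0.8245] 6.3917
```

View pics/g.png

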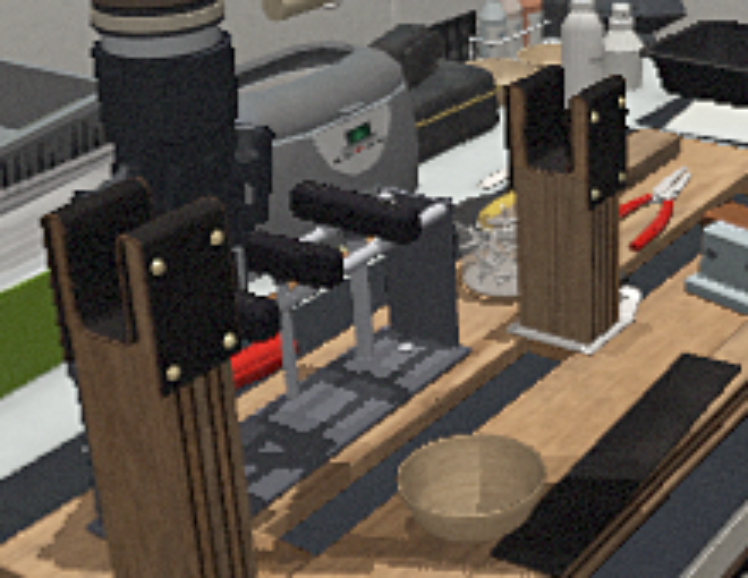

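Run:
```python
from h import *
np.set_printoptions(precision=4,suppress=True)
robot.grip(.0); w=robot.get_gripper_width(); f0=robot.get_force()
s=robot.move_straight([.600,.3605,.13],v=.08)
f1=robot.get_force()
s=robot.move_straight([.600,.3605,.36],v=.2)
print(w,f0,f1,robot.get_force(),robot.get_position(),robot.get_time_s())
R=[np.pi,0,np.pi+.02]
robot.movep([.4155,-.1455,.34],R)
robot.move_straight([.4155,-.1455,.2],v=.2)
print(robot.get_position(),robot.get_force(),robot.get_wrist_torque(),robot.get_gripper_width(),robot.get_time_s())
for c in("scene","top"):
    im=robot.capture(c); cv2.imwrite(f"pics/{c}1.png",cv2.resize(im[100:300,220:420],None,fx=3,fy=3,interpolation=cv2.INTER_CUBIC)[:,:,::-1])
    print([(d["xyz"],d["p"]) for d in robot.tip_of("key_large_tip",c)[:1]],[(d["xyz"],d["p"]) for d in robot.tip_of("bore_mouth",c)[:1]])
print(robot.get_time_s())
```

```text
0.020732203006056195 [-0.3909  0.2799  3.2838] [ 0.7188  0.6098 -4.502 ] [-0.3579 -0.6093 -4.1789] [0.5992 0.3601 0.3578] 8.4917
[ 0.4167 -0.1458  0.201 ] [-0.6407  0.209  -4.4273] [-0.0219 -0.019  -0.0254] 0.021075016216296844 11.2917
[([0.4162, -0.1465, 0.1061], 0.95)] [([0.409, -0.1439, 0.056], 0.88)]
[] [([0.4127, -0.1436, 0.0563], 0.7)]
11.5917
```

View pics/scene1.png

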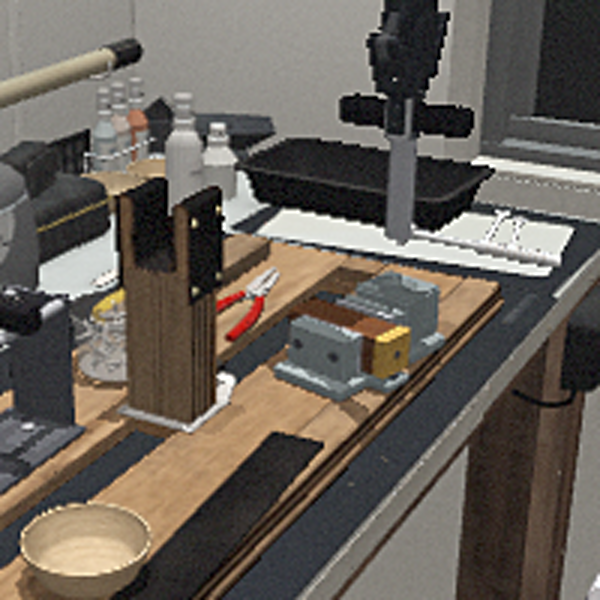

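View pics/top1.png

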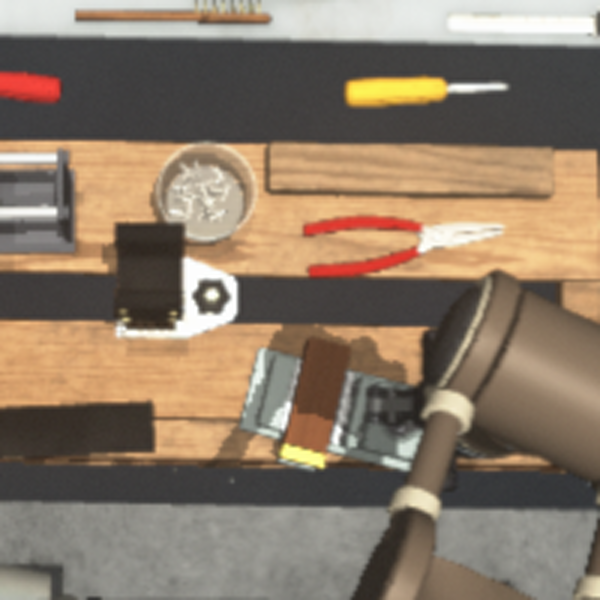

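Run:
```python
from h import *
np.set_printoptions(precision=4,suppress=True)
im=robot.capture("scene")
cv2.imwrite("pics/s2.png",cv2.resize(im[165:215,320:380],None,fx=12,fy=12,interpolation=cv2.INTER_CUBIC)[:,:,::-1])
P=robot.get_position();print(P,[robot.get_position() for _ in range(2)])
print("tip proj",proj("scene",P+[0,0,-.093]), "bore proj",proj("scene",[.4145,-.1455,.06]))
```

```text
[ 0.416  -0.1457  0.2008] [array([ 0.416 , -0.1457,  0.2008]), array([ 0.416 , -0.1457,  0.2008])]
tip proj [353.0222 177.6644] bore proj [352.5368 194.0892]
```

View pics/s2.png

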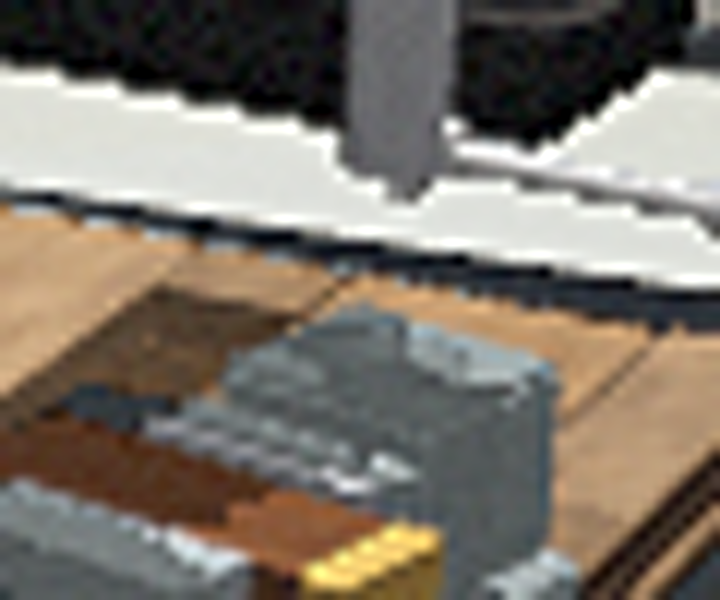

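Run:
```python
from h import *
np.set_printoptions(precision=4,suppress=True)
robot.move_straight([.415,-.1455,.162],v=.12)
f0=robot.get_force();t0=robot.get_wrist_torque()
print(f0,t0)
x,y=.415,-.1455
for i in range(5):
    s=robot.move_straight([x,y,.136],v=.03,stop_force=5)
    P=robot.get_position();f=robot.get_force()-f0
    print(s,P,f,robot.get_wrist_torque()-t0,robot.get_time_s())
    if not s or P[2]<.141: break
    h=f[:2]; n=np.linalg.norm(h)
    if n<.8: break
    x,y=np.array([x,y])+h/n*.001
    robot.move_straight([x,y,P[2]+.001],v=.03)
```

```text
[-0.37   -0.6331 -4.0964] [ 0.0187 -0.0075  0.0015]
False [ 0.4148 -0.1456  0.136 ] [-0.5357 -0.7178 -0.4154] [-0.3085  0.2626 -0.0166] 13.125
```

```bash
cat > search.py <<'E'
from h import *
np.set_printoptions(precision=4,suppress=True)
x,y=.415,-.1455
yaw=np.pi+.02
f0=robot.get_force()
print(f0)
zc=None
for i in range(14):
    s=robot.move_straight([x,y,.117],[np.pi,0,yaw],v=.025,stop_force=4)
    P=robot.get_position();f=robot.get_force()-f0
    print(i,round(yaw,3),s,P,f,robot.get_wrist_torque(),round(robot.get_time_s(),2))
    if P[2]<.124: break
    if np.hypot(*f[:2])>8: break
    yaw-=.11
    robot.move_straight([x,y,P[2]+.0012],[np.pi,0,yaw],v=.03)
E
python3 search.py
```

```text
[-0.9057 -1.3509 -4.5118]
0 3.162 True [ 0.4149 -0.1458  0.1337] [0.6829 0.6147 9.5628] [ 0.0202 -0.002   0.0136] 13.44
1 3.052 True [ 0.4146 -0.1458  0.1337] [0.152  0.6089 9.8037] [-0.0256  0.0128  0.0088] 13.95
2 2.942 True [ 0.4145 -0.146   0.1337] [0.9842 1.6988 9.0403] [-0.0402  0.0577  0.0477] 14.45
3 2.832 True [ 0.4144 -0.146   0.1337] [0.9951 0.3507 8.1621] [-0.0293 -0.0583 -0.0304] 14.95
4 2.722 True [ 0.4144 -0.1458  0.1336] [1.1002 1.4522 6.5779] [-0.0104  0.012  -0.0842] 15.45
5 2.612 True [ 0.4145 -0.1459  0.1334] [1.0806 0.2443 4.7781] [-0.1076 -0.0934 -0.0281] 15.95
6 2.502 True [ 0.4144 -0.1461  0.12  ] [1.0277 0.4471 8.483 ] [-0.1578  0.1145 -0.0389] 16.78
```

```bash
cat > turn.py <<'E'
from h import *
import sys
np.set_printoptions(precision=4,suppress=True)
x,y,z=.415,-.1455,.1192
yaw,n,st=float(sys.argv[1]),int(sys.argv[2]),float(sys.argv[3])
for i in range(n):
    yaw-=st
    robot.move_straight([x,y,z],[np.pi,0,yaw],v=.03)
    T=[];F=[]
    for _ in range(4):
        T.append(robot.get_wrist_torque()); F.append(robot.get_force()); robot.wait(.03)
    print(i,round(yaw,3),robot.get_tool_rot()[2].round(3),robot.get_position(),np.mean(F,0),np.mean(T,0),round(robot.get_time_s(),2))
E
python3 turn.py 2.502 8 .08
```

```text
0 2.422 2.423 [ 0.4146 -0.1462  0.12  ] [-4.348  -4.5922  7.1364] [-1.0536  1.1538  0.0126] 17.17
1 2.342 2.343 [ 0.4145 -0.1462  0.12  ] [-4.6073 -4.3992  7.6248] [-1.0635  1.246   0.0434] 17.55
2 2.262 2.263 [ 0.4145 -0.1462  0.12  ] [-4.6247 -4.209   7.3659] [-1.0124  1.2498  0.054 ] 17.93
3 2.182 2.183 [ 0.4144 -0.1462  0.12  ] [-5.2948 -4.4695  7.9025] [-1.0395  1.2854  0.0643] 18.32
4 2.102 2.103 [ 0.4144 -0.1462  0.12  ] [-5.2176 -3.7508  7.4798] [-1.0033  1.2822  0.0521] 18.7
5 2.022 2.023 [ 0.4143 -0.1461  0.12  ] [-5.3264 -3.7123  7.4954] [-0.9842  1.3187  0.0716] 19.08
6 1.942 1.943 [ 0.4143 -0.1461  0.12  ] [-4.9743 -3.6219  7.8875] [-0.9278  1.3292  0.067 ] 19.47
7 1.862 1.863 [ 0.4143 -0.146   0.12  ] [-5.4514 -3.635   7.9734] [-0.9229  1.3795  0.06  ] 19.85
```

Run:
```python
from h import *
np.set_printoptions(precision=4,suppress=True)
for c in("scene","top"):
    im=robot.capture(c); 
    cv2.imwrite(f"pics/{c}3.png",cv2.resize(im[150:225,310:390] if c=="scene" else im[200:275,285:385],None,fx=8,fy=8,interpolation=cv2.INTER_CUBIC)[:,:,::-1])
```

```text
(no output)
```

View pics/scene3.png

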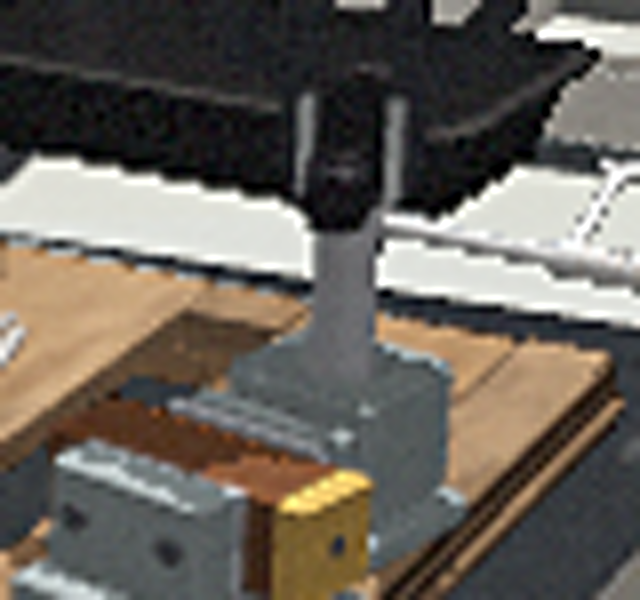

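View pics/top3.png

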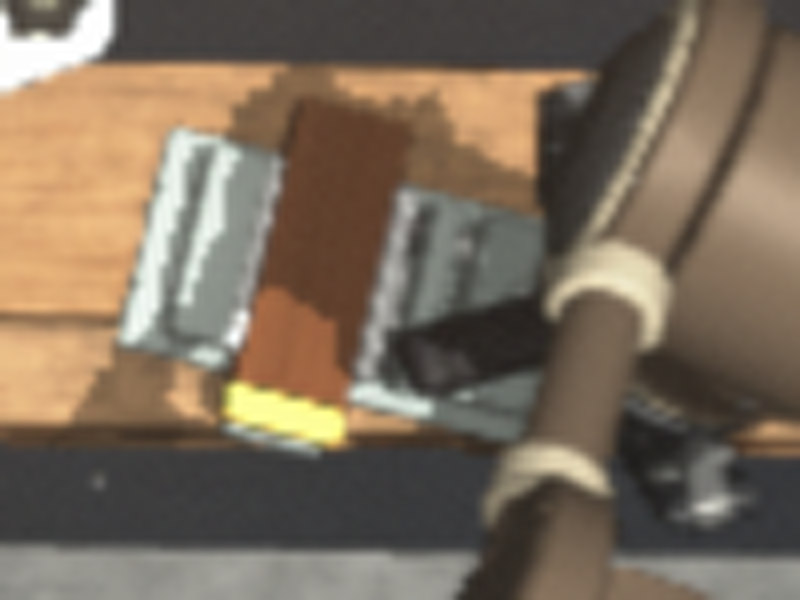

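```bash
sed -i 's/T=\[\];F=\[\]/T=[];F=[];print(robot.get_joint_torque()[5],end=" ")/' turn.py; python3 turn.py 1.862 6 .065
```

```text
0.08787465048953891 0 1.797 1.798 [ 0.4143 -0.146   0.12  ] [-5.4238 -3.8052  8.2999] [-0.9096  1.3498  0.0461] 20.33
0.09102811105549335 1 1.732 1.733 [ 0.4142 -0.146   0.12  ] [-5.2802 -3.5022  7.9008] [-0.8862  1.3399  0.0545] 20.72
0.09814267745241523 2 1.667 1.668 [ 0.4142 -0.146   0.12  ] [-5.1028 -3.195   7.9256] [-0.8594  1.3594  0.0588] 21.1
0.10173006914556026 3 1.602 1.603 [ 0.4142 -0.1459  0.12  ] [-4.967  -3.4824  8.2548] [-0.846   1.3485  0.0887] 21.48
0.10999329155310988 4 1.537 1.538 [ 0.4142 -0.1459  0.12  ] [-5.0272 -3.3218  8.5765] [-0.8105  1.3568  0.0928] 21.87
0.1151999132707715 5 1.472 1.473 [ 0.4142 -0.1459  0.12  ] [-5.3126 -3.2596  7.7365] [-0.8062  1.3743  0.0822] 22.25
```

Run:
```python
from h import *
a=cv2.imread("pics/top0.png"); b=robot.capture("top")[:,:,::-1]
c0=cv2.imread("pics/scene0.png"); c1=robot.capture("scene")[:,:,::-1]
f=lambda i,r:cv2.resize(i[r[0]:r[1],r[2]:r[3]],(395,560),interpolation=cv2.INTER_CUBIC)
cv2.imwrite("pics/cmpt.png",np.hstack([f(a,(205,260,300,340)),f(b,(205,260,300,340))]))
f=lambda i,r:cv2.resize(i[r[0]:r[1],r[2]:r[3]],(800,290),interpolation=cv2.INTER_CUBIC)
cv2.imwrite("pics/cmps.png",np.vstack([f(c0,(190,217,310,370)),f(c1,(190,217,310,370))]))
print(robot.get_time_s())
```

```text
22.35
```

View pics/cmpt.png

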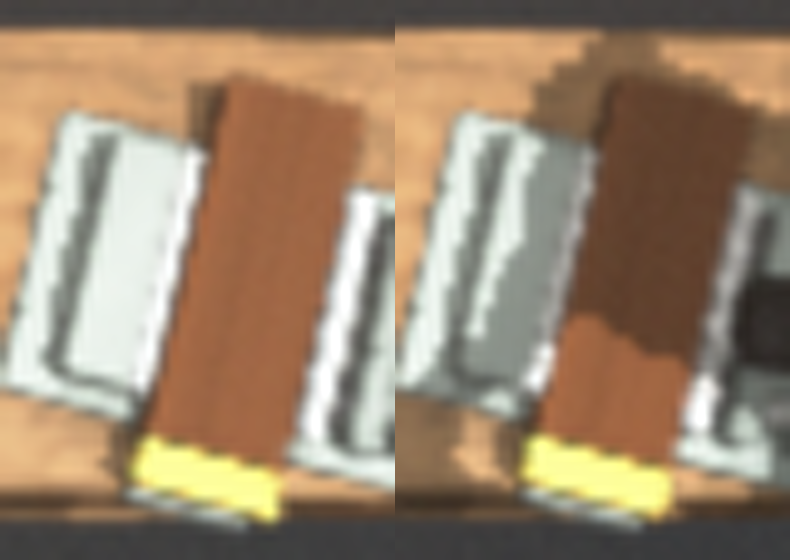

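View pics/cmps.png

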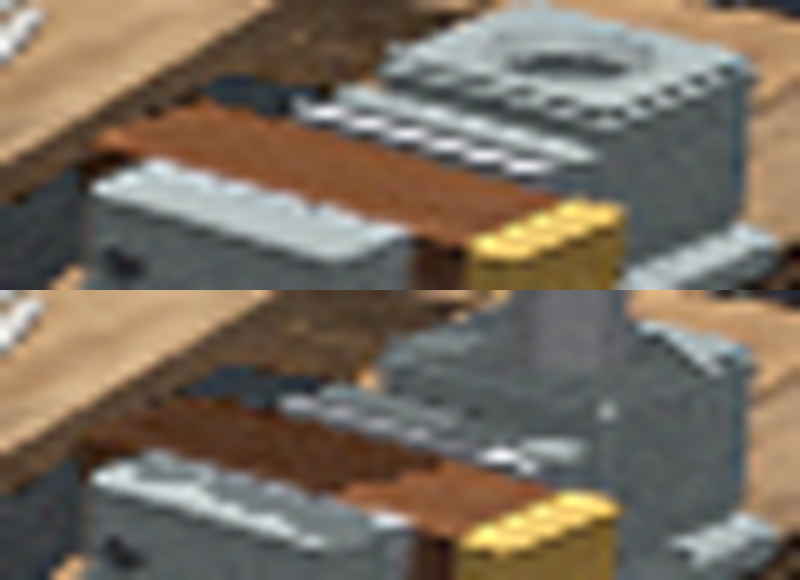

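```bash
python3 turn.py 1.472 2 .05
python3 - <<'E'
from h import *
np.set_printoptions(precision=4,suppress=True)
robot.wait(.2)
x,y,z=.4147,-.1455,.1192
yaw=1.372
for i in range(2):
    yaw+=.05
    robot.move_straight([x,y,z],[np.pi,0,yaw],v=.03)
    print(yaw,robot.get_position(),robot.get_force(),robot.get_wrist_torque(),robot.get_joint_torque()[5])
E
```

```text
0.15084486454725266 0 1.422 1.424 [ 0.4142 -0.1458  0.12  ] [-5.3087 -3.456   8.5945] [-0.7821  1.3601  0.1327] 22.73
0.16335173975676298 1 1.372 1.374 [ 0.4142 -0.1458  0.12  ] [-4.8298 -3.2823  8.468 ] [-0.7591  1.3581  0.1419] 23.12
1.4220000000000002 [ 0.4141 -0.1458  0.12  ] [-4.6148 -2.7631  7.6191] [-0.7333  1.2354  0.0681] 0.04462514421902597
1.4720000000000002 [ 0.4143 -0.1458  0.12  ] [-3.8239 -3.2294  7.0225] [-0.6848  1.095   0.0118] 0.02778420166578144
```

```bash
python3 turn.py 1.472 4 .05
python3 - <<'E'
from h import *
np.set_printoptions(precision=4,suppress=True)
c0=cv2.imread("pics/scene0.png"); c1=robot.capture("scene")[:,:,::-1]
f=lambda i,r:cv2.resize(i[r[0]:r[1],r[2]:r[3]],(800,290),interpolation=cv2.INTER_CUBIC)
cv2.imwrite("pics/cmps2.png",np.vstack([f(c0,(190,217,310,370)),f(c1,(190,217,310,370))]))
E
```

```text
0.034046993823722005 0 1.422 1.423 [ 0.4142 -0.1458  0.12  ] [-5.3014 -2.7606  8.0862] [-0.8069  1.3837  0.0261] 24.2
0.12288004159927368 1 1.372 1.373 [ 0.4142 -0.1458  0.12  ] [-5.3092 -2.9429  8.5414] [-0.7535  1.356   0.1205] 24.58
0.17010580748319626 2 1.322 1.324 [ 0.4142 -0.1458  0.12  ] [-5.7666 -3.2287  8.22  ] [-0.7684  1.3381  0.1443] 24.97
0.1859137276187539 3 1.272 1.274 [ 0.4142 -0.1458  0.12  ] [-5.0563 -3.0932  8.3871] [-0.7361  1.3465  0.198 ] 25.35
```

View pics/cmps2.png

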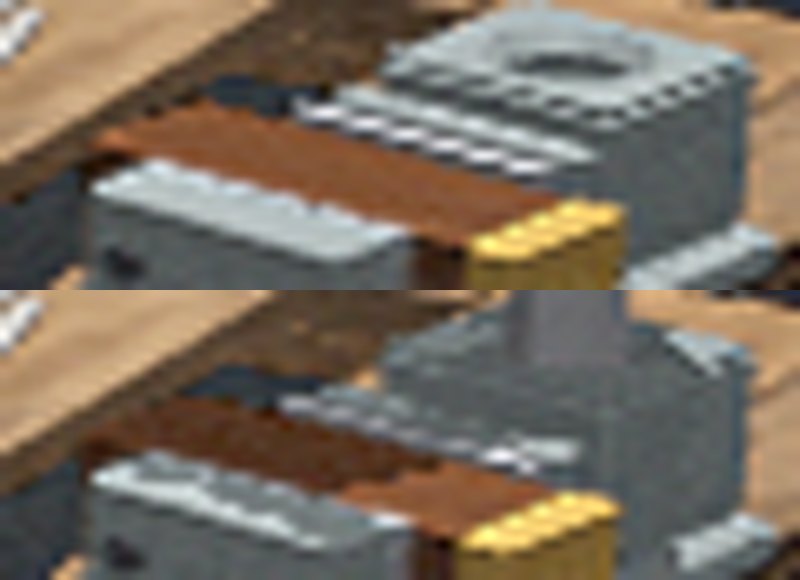

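Run:
```python
from h import *
np.set_printoptions(precision=4,suppress=True)
y=-.1458; yaw=1.272
for d,x in((.05,.4147),(.05,.4143)):
    yaw+=d
    robot.move_straight([x,y,.1195],[np.pi,0,yaw],v=.03)
    print(robot.get_position(),robot.get_force(),robot.get_wrist_torque())
for z in(.123,.128,.134,.145,.165):
    s=robot.move_straight([.4143,y,z],v=.05,stop_force=25)
    print(s,robot.get_position(),robot.get_force(),robot.get_wrist_torque(),robot.get_time_s())
    if s: break
```

```text
[ 0.4141 -0.1459  0.12  ] [-3.7537 -2.8273  6.4468] [-0.6029  1.1137  0.0743]
[ 0.4141 -0.1458  0.12  ] [-3.3841 -2.0526  4.8892] [-0.6506  0.8919  0.0714]
False [ 0.4138 -0.1456  0.1225] [-1.0515 -2.5266 -2.8581] [-0.8143  0.4462  0.0364] 26.15
False [ 0.4139 -0.1456  0.128 ] [-1.9344 -3.1827 -3.8659] [-0.7047  0.5028 -0.0017] 26.4
False [ 0.4141 -0.1456  0.1343] [-2.3013 -1.8541 -3.4329] [-0.5622  0.5049 -0.0211] 26.6667
False [ 0.4143 -0.1456  0.1454] [-1.932  -1.369  -3.6065] [-0.4533  0.547   0.0082] 27.0333
False [ 0.4147 -0.1457  0.1655] [-0.2167  0.2385 -3.5142] [-0.0328 -0.0557  0.0136] 27.5833
```

Run:
```python
from h import *
np.set_printoptions(precision=4,suppress=True)
robot.move_straight([.4143,-.1458,.34],v=.2)
R=[np.pi,0,np.pi+.02]
robot.movep([.600,.3605,.36],R)
robot.wait(.2)
for c in("scene","top"):
    im=robot.capture(c); r=(195,280,285,385) if c=="top" else (170,235,300,385)
    cv2.imwrite(f"pics/v{c}.png",cv2.resize(im[r[0]:r[1],r[2]:r[3]],None,fx=7,fy=7,interpolation=cv2.INTER_CUBIC)[:,:,::-1])
    cv2.imwrite(f"pics/k{c}.png",cv2.resize(im[30:300,60:340],None,fx=2.2,fy=2.2,interpolation=cv2.INTER_CUBIC)[:,:,::-1])
print(robot.get_position(),robot.get_tool_rot(),robot.get_force(),robot.get_gripper_width(),robot.get_time_s())
```

```text
[0.6003 0.3597 0.3603] [ 3.1415  0.0004 -3.1228] [-0.0855 -0.1213 -4.8775] 0.02104443156685698 30.8583
```

View pics/vscene.png

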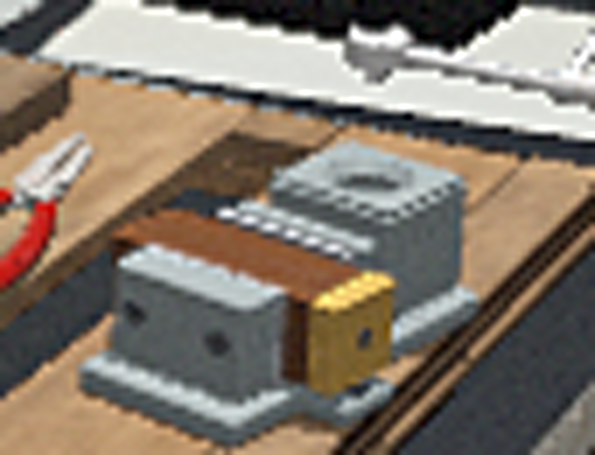

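View pics/vtop.png

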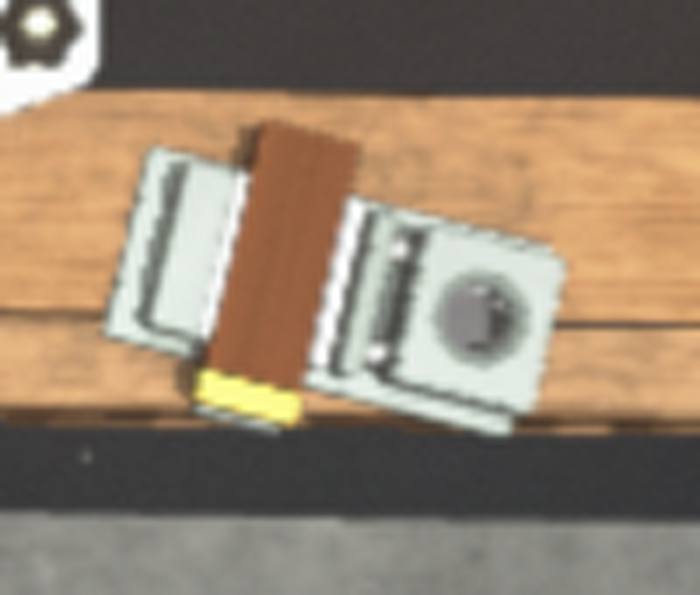

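View pics/kscene.png

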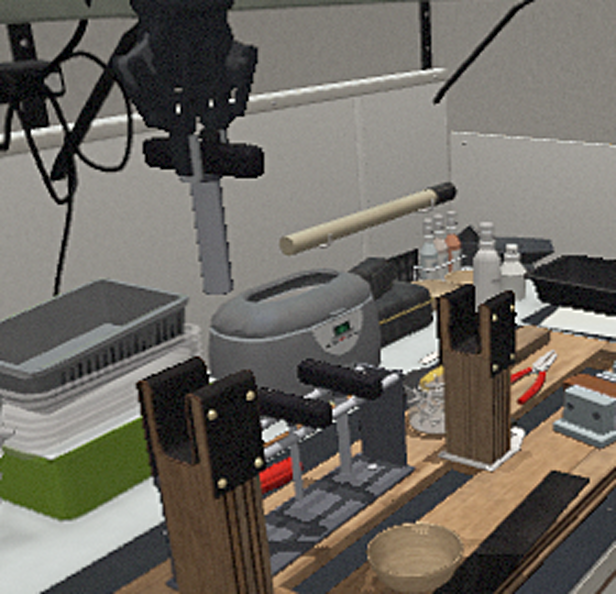

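The jaw has moved: in the top view a gap with two guide pins shows between it and the housing, at about (388,300). The blank sits between both steel faces, and the key is straight in the gripper. Next I hang it.

Run:
```python
from h import *
np.set_printoptions(precision=4,suppress=True)
s=robot.move_straight([.600,.3605,.21],v=.15,stop_force=12); print(s)
if not s:
    s=robot.move_straight([.600,.3605,.117],v=.07,stop_force=8); print(s,robot.get_position(),robot.get_force())
    if not s:
        s=robot.move_straight([.600,.3605,.109],v=.02,stop_force=3)
        print(s,robot.get_position(),robot.get_force(),robot.get_wrist_torque(),robot.get_time_s())
```

```text
False
False [0.6005 0.3608 0.1179] [-0.4462 -0.3647 -3.0227]
True [0.6005 0.3608 0.1121] [-0.3574 -0.2795  5.4657] [-0.0599  0.0369  0.0395] 33.8333
```

Contact came at z = 0.1121, against 0.1123 when I picked the key up, so I can release it.

Run:
```python
from h import *
np.set_printoptions(precision=4,suppress=True)
robot.grip(.05); robot.wait(.2)
print(robot.get_gripper_width(),robot.get_force())
s=robot.move_straight([.600,.3605,.24],v=.1,stop_force=8)
print(s,robot.get_position(),robot.get_force())
robot.movep([.42,.1,.4],[np.pi,0,np.pi])
robot.wait(.5)
for c in("scene","top"):
    im=robot.capture(c)
    cv2.imwrite(f"pics/f{c}.png",cv2.resize(im[120:300,70:330],None,fx=3,fy=3,interpolation=cv2.INTER_CUBIC)[:,:,::-1])
    for q in("key_large_handle","key_medium_handle","key_small_handle","rails_mid"): print(q,[(np.array(d["xyz"]),d["p"]) for d in robot.tip_of(q,c)[:1]])
print(robot.get_time_s())
```

```text
0.050387807963629974 [ 0.1348  0.1704 -0.1505]
False [0.5994 0.3602 0.2387] [ 0.2493 -0.1349 -0.212 ]
key_large_handle [(array([0.6012, 0.3646, 0.1293]), 0.75)]
key_medium_handle [(array([0.6025, 0.2084, 0.1276]), 0.93)]
key_small_handle [(array([0.5978, 0.2918, 0.132 ]), 0.94)]
rails_mid [(array([0.5954, 0.2886, 0.1155]), 0.86)]
key_large_handle [(array([0.5971, 0.3599, 0.1305]), 0.83)]
key_medium_handle [(array([0.6059, 0.2109, 0.1268]), 0.76)]
key_small_handle [(array([0.5988, 0.2913, 0.1304]), 0.67)]
rails_mid [(array([0.5982, 0.2856, 0.1225]), 0.64)]
38.2167
```

View pics/fscene.png

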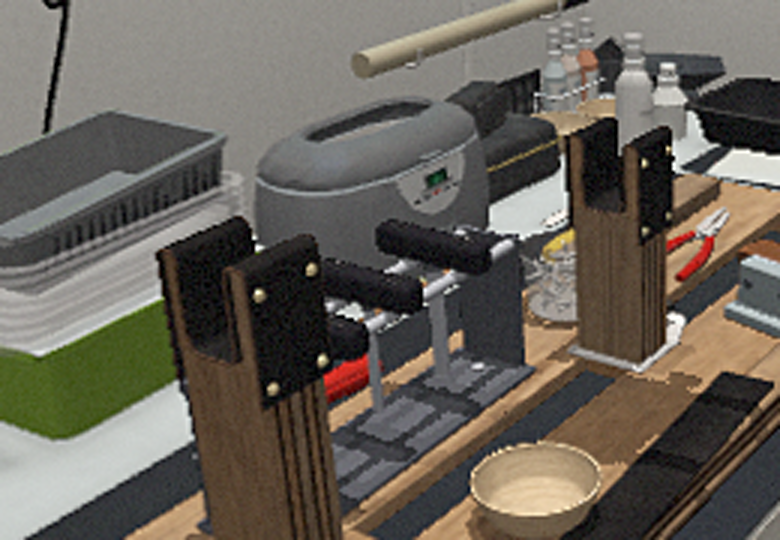

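View pics/ftop.png

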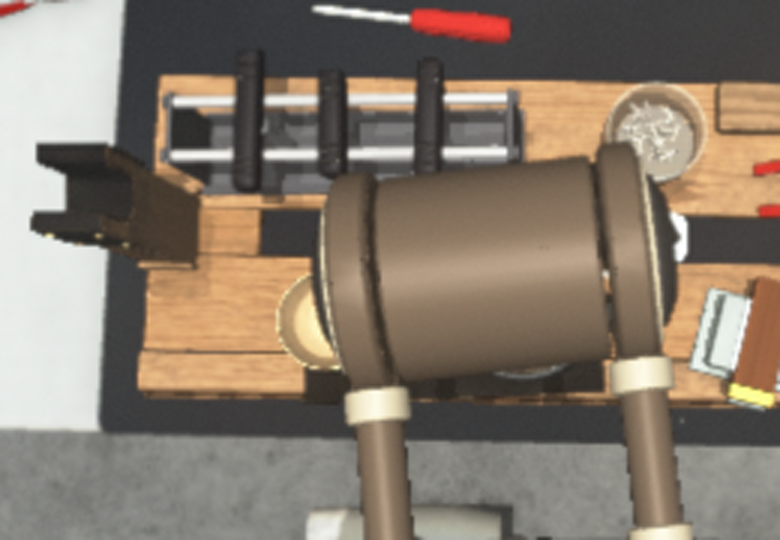

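All three keys hang across both rods (top crop: bars at x ≈ 249, 331 and 428). The bystanders haven't moved and the arm is clear, so I'm handing in.

```bash
python3 -c "
from plant import robot
print(robot.close_job(),robot.get_time_s())"
```

```text
the job is handed in; nothing more can be done
the job is handed in; nothing more can be done
```

The blank is clamped and the large key is back on its rails. I handed the job in at about 38 s of the 72 s allowed, and it reports no verdict.

**Key into socket:** The large key went straight into the bore. I turned it clockwise in steps under light pressure, and it dropped 13.7 mm of the 14 mm after about 38 degrees.

**Clamping:** I turned it about 1.23 rad clockwise after the drop, then backed it off 0.1 rad and pulled it out without binding.

**Last checks on the key stand:**
- The large key came down on the rails within 0.2 mm of its pick-up height.
- The networks place its handle within about 6 mm of midway between the rods and 12 mm above them, which matches the pictures.
- Both smaller keys hang where they were, within about 3 mm.
- The tub, bowl and pliers look unmoved in the pictures.
- The arm was clear of everything at hand-in.

**Less certain:** The clamping force was never measured directly. The wrist torque while turning freely read about 0.06 N m instead of the stated 0.2, so I judged tightness from three other signs:
- the rise in torque from 0.06 to 0.20 N m, which suggests roughly 25 to 30 N
- the angle turned
- the pictures, which show the jaw moved out and the blank held between both steel faces

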